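Restock the tin dispenser and draw the oldest tin

ROBOT

A 7-joint arm with a two-finger parallel gripper is mounted at the origin on a cart in front of the work surface, level with it; the furniture and walls round the work are solid. World frame = base frame: x ahead of the robot, y to its left, z up, the work surface at z = 0. Lengths are in m, angles in rad, forces in N, time in s.
With the tool pointing down it reaches from about 0.4 to 0.85 m from the base axis. Payload 10.4 kg.
Tool frame: the origin (TCP) lies at the very end of the fingers, on their centre line; the grasp point (between the pads) lies 19 mm behind it; z points along the fingers, y is the line along which they close (so a half turn about z gives the same grasp; the last joint's range is limited). The gripper opens to 85 mm and grips with 20 to 120 N. Pads are 22 mm wide; open, the fingers measure 114 mm over their backs; the gripper's body (76 mm by 85 mm) begins 54 mm behind the grasp point. The pads swing forward as they close: fully open they stand 13 mm farther back than shut.
Start: joints at [1.207, 0.332, -0.065, 1.46, 0.022, 1.35, -0.088], TCP at [0.209, -0.589, 0.231] pointing down, gripper open.
Joint ranges: [-2.6, 2.6], [-0.5, 2.12], [-1.47, 1.34], [0.16, 2.42], [-1.27, 4.41], [0.06, 2.06], [-2.6, 2.6]. Speed limits (rad/s): [2.22, 2.22, 2.79, 2.79, 3.14, 3.14, 3.14].

INTERFACE

Orientations are given as a unit quaternion [x, y, z, w].
In Python, from workcell import manip gives the robot as it stands.
- The arm moves only by the tool run_rows, called after "Call:" as name([rows], argument=value, ...), one row to a line, values as JSON. Schema: {"type":"object","properties":{"ticks":{"type":"array","items":{"type":"array","items":{"type":"number"},"minItems":7,"maxItems":7},"minItems":1,"maxItems":20},"squeeze":{"type":"number"},"only":{"type":"string"},"quiet":{"type":"boolean"},"lines":{"type":"string"}},"required":["ticks"],"additionalProperties":false}. ticks is a list of rows, 1 to 20 of them, each of 7 numbers: a rotation vector rx, ry, rz in rad, then dx, dy, dz in units of 100 mm, then the opening from 0.0 (shut) to 1.0 (fully open); each row is the pose to reach, as a shift and turn from the pose commanded when the call began, along the tool's axes at that moment; what a row does not reach only later rows make up. A row lasts 1/8 s, in which the tool goes at most 0.0625 m and 0.188 rad, less where a joint would pass 70% of its speed; a pose out of reach is approached as far as the arm can. The fingers move at their own pace and stop on an object; squeeze is the grip in N (left out, the last holds). Time passes only in rows, so rows that do not move let the fingers close. The tool returns the time, the measured TCP pose, the force, the opening and the grip force at its end. only (a regular expression) keeps the lines of the reply that match it, lines (a string "A,B") keeps lines A to B, and quiet returns only ok. Input that does not fit is refused with a message, and nothing moves.
- manip.get_obs(): the state, without advancing time (a new reading comes with each control period).
- manip.camera(name): name is "scene" or "side" or "wrist"; returns the picture (420x560x3 uint8, blue, green, red); there is no depth.
- manip.calibration(name): a dict with "fx", "fy", "cx", "cy" (pixels), "k1" (the pictures are not rectified: a ray, as slopes to the right and down, at radius r is drawn at 1 + k1 r^2 times it, then the intrinsics apply), "world_from_camera" (4x4, takes a point from camera to world coordinates); the wrist camera has in their place "tool_from_camera" (4x4, takes a point from camera to tool coordinates, whose origin is the TCP and whose axes are the flange's). Camera axes: x right, y up, looking along -z (the intrinsics and any distortion apply to the point x, -y, -z); pixel columns grow to the right and rows downward; lengths in m; the calibration is good to about 2 mm. A picture is of the moment at which its call begins: read the wrist's pose just before it. calibration takes no time and is no camera call.
- manip.hand_in(): hands the job in; it is judged then, once.
Trained networks look in the newest picture that a camera, given by its name, has taken for a name from the list of things; names that differ only in an ending like _2 or _b are one class to them, and where a whole thing is asked for, a point or a joint stands for the part that bears it (a point fixed in the world has none). Each returns a list of dicts, best first, with "confidence" (0 to 1); they miss things now and then, are a little off and sometimes report something else, mostly with a low value. They report only what shows in the picture. A call takes as long as a camera call. They do not tell look-alikes from the thing itself.
- manip.outline_of(camera, thing): "mask" (420x560 bool, what is visible of it) and "bbox" ([left, top, right, bottom] in pixels, round what is visible of it).
The state is a dict: "clock": time; "joint_pos": joint angles; "joint_velocities": joint speeds; "tau": joint torques, N m; "position": TCP position; "ee_rot": TCP orientation; "ft_force": force on the tool from outside, world axes, zero at the start; "torque": the same for the moment, N m; "grip_width": opening from 0.0 (shut) to 1.0 (fully open); "grasp_force": force on a finger pad.
Only numpy, scipy, OpenCV 4.12 (cv2) and the standard library are available. Lean on these libraries where they do the work, as an engineer would, in place of code of your own. Each camera call takes 0.05 s, during which the arm holds its last target. There are 200 camera calls.

TASK

Restock the leaning tin dispenser, oldest tin out first: stack the two loose flat tins from the worktop one after the other squarely on top of the two tins already in it, each lying flat on the tin below and in line with it. Then push the dispenser's black tab all the way to the end of its travel, so that the bottom tin is driven out into the tray, and release it so that the slide springs back fully home and the column drops down one place. Leave the spice jar at the right where it stands.

Things in the scene. Friction and masses are not known exactly. Their poses are not given: they have to be found in the camera images.
- magazine: Fixed steel magazine, leaning 25 deg towards the robot about its y axis. Origin: on its floor under the middle of the column, 34 mm above the worktop. z runs up along the leaning column, x across the tins (away from the robot, uphill), y level along the tins from tab end to tray. A square tin has axes parallel to these, x = y = 0, underside at z = 0, 23.6, 47.2, 70.8 mm in places 1 to 4.
- posts (a point): Mid-gap between the front posts: magazine x -32.5, y 0, z 118 mm. Posts are corner angles: front faces at x -32.5 mm cover |y| 37 to 55 mm and carry the leaning column; side legs at |y| 54 mm reach back to x -13 mm, from z 28 mm up to mouths flared out to |y| 58 mm at z 130. So a tin has 3.5 mm play in y. The 74 mm gap between the posts is open for a finger, so are the uphill side and top.
- cheek (a point): Middle of the exit cheek: magazine x 0, y 52.5, z 39 mm. This end plate and its twin at y -52.5 reach from z 28 to 50 mm (rolled-out rims to 58), hold the second tin back and let the bottom tin pass below. Back struts beside them stand at x 34.5 mm, |y| 48 to 59 mm, to z 50 mm.
- tray (a point): Middle of the delivery tray's floor: magazine x 0, y 122, z 0. The tray is the trough's part from y 55 to 187 mm, 69 mm wide inside, with 16 mm lips at its front and end, 10 mm at the back. Tins slide easily on the steel and on each other. The trough's other end is at y -232 mm, with a spring drum 23 mm high reaching to y -247 mm.
- push_slide (a joint): Travel of the push slide along magazine +y, m: 0 at home, 0.125 at its rigid end stop. A spring pulls it home with 4.3 N (home) to 6.3 N (end); with the tins' friction a push takes 10 to 17 N. Its 14 mm high block drives the bottom tin out under the exit cheek and carries the column meanwhile; let go, it snaps home and the column drops one place.
- tab (a point): Middle of the face to push on the slide's upright black tab (moves with the slide). The face looks to magazine -y: push to +y. The tab is 40 mm wide (x), 8 mm thick and stands 18 mm above and 44 mm below this point along magazine z. At home: magazine x 0, y -223, z 56 mm. Space behind it is free.
- old_tin_1: Flat closed fish tin, 101 x 60 mm at the rim, 23.6 mm high, tapering to 93 x 53 mm at the underside, 120 to 190 g. Origin: centre of its underside; x across its width, y along its length, z out of the lid. Turned by 180 deg it is the same. At the start the bottom tin in the dispenser (place 1, the oldest).
- old_tin_2: Flat closed fish tin, 101 x 60 mm at the rim, 23.6 mm high, tapering to 93 x 53 mm at the underside, 120 to 190 g. Origin: centre of its underside; x across its width, y along its length, z out of the lid. Turned by 180 deg it is the same. At the start the second tin in the dispenser (place 2).
- new_tin_1: Flat closed fish tin, 101 x 60 mm at the rim, 23.6 mm high, tapering to 93 x 53 mm at the underside, 120 to 190 g. Origin: centre of its underside; x across its width, y along its length, z out of the lid. Turned by 180 deg it is the same. One of the two loose new tins lying flat on the worktop in front of the dispenser, one to the left, one to the right.
- new_tin_2: Flat closed fish tin, 101 x 60 mm at the rim, 23.6 mm high, tapering to 93 x 53 mm at the underside, 120 to 190 g. Origin: centre of its underside; x across its width, y along its length, z out of the lid. Turned by 180 deg it is the same. The other loose new tin.
- pepper_mill: Tall brown pepper mill, 58 mm wide, 170 mm high, standing at the left, an obstacle; origin at the centre of its underside.
- spice_jar: Spice jar with a dark cap, 41 mm wide, 105 mm high, standing at the right; origin at the centre of its underside. To be left alone.
Things that resemble listed ones, but are neither listed nor needed, are in the scene too. Leave any red look-alike of the new_tin_2 alone.

How it is judged:
On the way, in this order (a step that is already met when the one before it is completed fails the run):
1. one new tin lies squarely on the two old tins, let go (z of old_tin_1 in the frame of magazine between -0.004 and 0.004 m and x of old_tin_1 in the frame of magazine between -0.006 and 0.006 m and y of old_tin_1 in the frame of magazine between -0.006 and 0.006 m and angle between the y axis of each of old_tin_1, old_tin_2 and the y axis of magazine, either way round below 0.1 rad and angle between the z axis of each of old_tin_1, old_tin_2 and the z axis of magazine, either way round below 0.08 rad and z of old_tin_2 in the frame of magazine between 0.0196 and 0.0276 m and x of old_tin_2 in the frame of magazine between -0.006 and 0.006 m and y of old_tin_2 in the frame of magazine between -0.006 and 0.006 m and ((z of new_tin_1 in the frame of magazine between 0.0432 and 0.0512 m and x of new_tin_1 in the frame of magazine between -0.006 and 0.006 m and y of new_tin_1 in the frame of magazine between -0.006 and 0.006 m and angle between the y axis of new_tin_1 and the y axis of magazine, either way round below 0.1 rad and angle between the z axis of new_tin_1 and the z axis of magazine, either way round below 0.08 rad and contact force between the fingers and new_tin_1 below 0.2 N) or (z of new_tin_2 in the frame of magazine between 0.0432 and 0.0512 m and x of new_tin_2 in the frame of magazine between -0.006 and 0.006 m and y of new_tin_2 in the frame of magazine between -0.006 and 0.006 m and angle between the y axis of new_tin_2 and the y axis of magazine, either way round below 0.1 rad and angle between the z axis of new_tin_2 and the z axis of magazine, either way round below 0.08 rad and contact force between the fingers and new_tin_2 below 0.2 N))), for 0.2 s.
2. the other new tin lies squarely on top of it, let go: a column of four (z of old_tin_1 in the frame of magazine between -0.004 and 0.004 m and x of old_tin_1 in the frame of magazine between -0.006 and 0.006 m and y of old_tin_1 in the frame of magazine between -0.006 and 0.006 m and angle between the y axis of each of old_tin_1, old_tin_2 and the y axis of magazine, either way round below 0.1 rad and angle between the z axis of each of old_tin_1, old_tin_2 and the z axis of magazine, either way round below 0.08 rad and z of old_tin_2 in the frame of magazine between 0.0196 and 0.0276 m and x of old_tin_2 in the frame of magazine between -0.006 and 0.006 m and y of old_tin_2 in the frame of magazine between -0.006 and 0.006 m and ((z of new_tin_1 in the frame of magazine between 0.0432 and 0.0512 m and x of new_tin_1 in the frame of magazine between -0.006 and 0.006 m and y of new_tin_1 in the frame of magazine between -0.006 and 0.006 m and angle between the y axis of each of new_tin_1, new_tin_2 and the y axis of magazine, either way round below 0.1 rad and angle between the z axis of each of new_tin_1, new_tin_2 and the z axis of magazine, either way round below 0.08 rad and z of new_tin_2 in the frame of magazine between 0.0668 and 0.0748 m and x of new_tin_2 in the frame of magazine between -0.006 and 0.006 m and y of new_tin_2 in the frame of magazine between -0.006 and 0.006 m) or (z of new_tin_2 in the frame of magazine between 0.0432 and 0.0512 m and x of new_tin_2 in the frame of magazine between -0.006 and 0.006 m and y of new_tin_2 in the frame of magazine between -0.006 and 0.006 m and angle between the y axis of each of new_tin_2, new_tin_1 and the y axis of magazine, either way round below 0.1 rad and angle between the z axis of each of new_tin_2, new_tin_1 and the z axis of magazine, either way round below 0.08 rad and z of new_tin_1 in the frame of magazine between 0.0668 and 0.0748 m and x of new_tin_1 in the frame of magazine between -0.006 and 0.006 m and y of new_tin_1 in the frame of magazine between -0.006 and 0.006 m)) and contact force between the fingers and new_tin_1 below 0.2 N and contact force between the fingers and new_tin_2 below 0.2 N), for 0.2 s.
3. the slide is pushed to its end (value of joint push_slide above 0.121 m), for 0.05 s.
At the end, for the whole second after the job is handed in: Slide home within 4 mm; oldest tin flat in the tray, clear of the column; the other old tin on the magazine floor, both new tins (either order) flat on it: each within 8 mm of the column's middle, 5 mm in height, 5.7 degrees of turn, 4.6 of flat; all at rest, let go (value of joint push_slide below 0.004 m and y of old_tin_1 in the frame of magazine between 0.104 and 0.15 m and x of old_tin_1 in the frame of magazine between -0.01 and 0.012 m and z of old_tin_1 in the frame of magazine between -0.004 and 0.006 m and z of old_tin_2 in the frame of magazine between -0.005 and 0.005 m and x of old_tin_2 in the frame of magazine between -0.008 and 0.008 m and y of old_tin_2 in the frame of magazine between -0.008 and 0.008 m and angle between the y axis of old_tin_2 and the y axis of magazine, either way round below 0.1 rad and angle between the z axis of old_tin_2 and the z axis of magazine, either way round below 0.08 rad and ((z of new_tin_1 in the frame of magazine between 0.0186 and 0.0286 m and x of new_tin_1 in the frame of magazine between -0.008 and 0.008 m and y of new_tin_1 in the frame of magazine between -0.008 and 0.008 m and angle between the y axis of each of new_tin_1, new_tin_2 and the y axis of magazine, either way round below 0.1 rad and angle between the z axis of each of new_tin_1, new_tin_2 and the z axis of magazine, either way round below 0.08 rad and z of new_tin_2 in the frame of magazine between 0.0422 and 0.0522 m and x of new_tin_2 in the frame of magazine between -0.008 and 0.008 m and y of new_tin_2 in the frame of magazine between -0.008 and 0.008 m) or (z of new_tin_2 in the frame of magazine between 0.0186 and 0.0286 m and x of new_tin_2 in the frame of magazine between -0.008 and 0.008 m and y of new_tin_2 in the frame of magazine between -0.008 and 0.008 m and angle between the y axis of each of new_tin_2, new_tin_1 and the y axis of magazine, either way round below 0.1 rad and angle between the z axis of each of new_tin_2, new_tin_1 and the z axis of magazine, either way round below 0.08 rad and z of new_tin_1 in the frame of magazine between 0.0422 and 0.0522 m and x of new_tin_1 in the frame of magazine between -0.008 and 0.008 m and y of new_tin_1 in the frame of magazine between -0.008 and 0.008 m)) and linear speed of each of old_tin_1, old_tin_2, new_tin_1, new_tin_2 below 0.02 m/s and contact force between the fingers and old_tin_1 below 0.2 N and contact force between the fingers and old_tin_2 below 0.2 N and contact force between the fingers and new_tin_1 below 0.2 N and contact force between the fingers and new_tin_2 below 0.2 N); the robot touches nothing.
It fails at once if spice jar shifted by more than 3 cm or knocked over (distance of spice_jar from where it was at the start of the episode above 0.03 m or angle between spice_jar's own z axis and vertical above 0.35 rad).
It also fails if it takes over 67 s, if anything falls off the work surface, if the arm or the gripper's body presses on something with over 40 N, if the wrist force passes 120 N, or if a joint passes its speed limit or range.

## Working session

There is one attempt and no reset: what is moved stays moved. The work goes in short steps, Python scripts to look and compute and a tool call to move; the robot and the scene stay as the last step left them, time stands still between calls to the robot, and variables do not carry over. Pictures are saved under pics/ and viewed, at most 10 in all, crops included, and the job is handed in when it is done.

```bash
ls; mkdir -p pics
```

Run:
```python
from workcell import manip
import cv2,numpy as np
print(manip.get_obs())
ims=[]
for c in ["scene","side"]:
    im=manip.camera(c); cv2.imwrite(f"pics/{c}0.png",im); ims.append(im)
    print(c,manip.calibration(c))
    for t in ["new_tin_1","push_slide","tab","magazine","pepper_mill","spice_jar"]:
        for d in manip.outline_of(c,t): print(t,round(d["confidence"],2),d["bbox"])
print(manip.calibration("wrist"))
```

```text
pics
{'clock': 0.0, 'joint_pos': array([ 1.20736979,  0.33284469, -0.06469936,  1.46093344,  0.02158651,
        1.34986761, -0.08851411]), 'joint_velocities': array([ 0.00081293,  0.00155834,  0.00088074,  0.00177791,  0.00097694,
       -0.00126298, -0.00039733]), 'tau': array([-8.49090229e-04, -6.25447226e+01,  4.87436168e-02, -3.91601658e+01,
        1.62155775e-02,  1.00195096e-02, -1.97723710e-05]), 'position': array([ 0.20879555, -0.588709  ,  0.23053665]), 'ee_rot': array([ 9.85514272e-01,  1.69591150e-01, -1.39374425e-04, -6.64671543e-04]), 'ft_force': array([0.61719156, 0.14341666, 0.41889924]), 'torque': array([-0.01228364,  0.00847265,  0.00947779]), 'grasp_force': 0.0, 'grip_width': 1.0011496880257391}
scene {'fx': 502.7654982445852, 'fy': 502.7654982445852, 'cx': 277.05047869262876, 'cy': 209.44304645137606, 'k1': -0.029717156456071724, 'world_from_camera': array([[ 8.67723003e-01,  3.46061642e-01, -3.56788635e-01,
        -3.29815507e-03],
       [-4.97046876e-01,  6.02559157e-01, -6.24393197e-01,
        -9.70198651e-01],
       [-1.09227613e-03,  7.19141016e-01,  6.9
[... 1013 characters left out ...]
86 [234.8, 189.2, 264.5, 224.2]
magazine 0.76 [205.6, 189.8, 275.2, 313.3]
magazine 0.74 [221.4, 255.5, 246.1, 268.3]
pepper_mill 0.81 [255.7, 278.8, 294.1, 380.9]
spice_jar 0.76 [266.3, 165.1, 276.0, 199.3]
{'fx': 347.08675447805336, 'fy': 347.08675447805336, 'cx': 279.1430261783876, 'cy': 209.8243649251712, 'k1': -0.04596146546773546, 'tool_from_camera': array([[-2.09879745e-04,  9.55971950e-01,  2.93457981e-01,
         7.51371587e-02],
       [ 9.99999895e-01,  8.09400103e-05,  4.51524076e-04,
         1.75890933e-04],
       [ 4.07891859e-04,  2.93458045e-01, -9.55971866e-01,
        -1.42752997e-01],
       [ 0.00000000e+00,  0.00000000e+00,  0.00000000e+00,
         1.00000000e+00]])}
```

Run:
```python
import cv2
a=cv2.imread("pics/scene0.png")[110:340,150:430];b=cv2.imread("pics/side0.png")[150:390,170:400]
cv2.imwrite("pics/sc.png",cv2.resize(a,None,fx=2.6,fy=2.6,interpolation=2));cv2.imwrite("pics/sd.png",cv2.resize(b,None,fx=2.5,fy=2.5,interpolation=2))
```

```text
(no output)
```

View pics/sc.png

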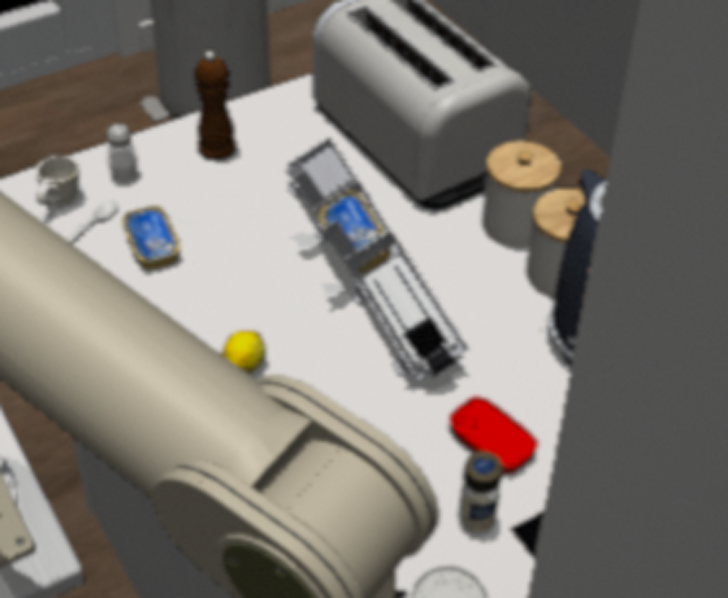

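View pics/sd.png

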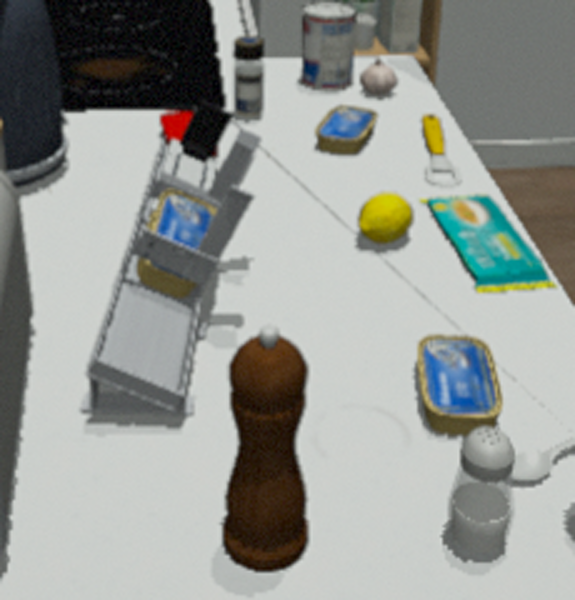

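The scene view shows the left tin at about (208,201), the tab at (315,239) and the magazine between them. The right tin is behind the arm there, but the side view shows it at (308,201), with the left one at (354,303). The red look-alike sits beyond the tab.

Create h.py:
```python
from workcell import manip
import numpy as np,cv2
from scipy.spatial.transform import Rotation as R
from scipy.optimize import least_squares
def wfc(name,pose=None):
    c=manip.calibration(name)
    if name!="wrist": return c,np.array(c["world_from_camera"])
    p,q=pose; T=np.eye(4);T[:3,:3]=R.from_quat(q).as_matrix();T[:3,3]=p
    return c,T@np.array(c["tool_from_camera"])
def proj(P,name,pose=None):
    c,T=wfc(name,pose); p=(np.atleast_2d(P)-T[:3,3])@T[:3,:3]
    s=np.c_[p[:,0]/-p[:,2],-p[:,1]/-p[:,2]]; s=s*(1+c["k1"]*(s**2).sum(1,keepdims=True))
    return s*[c["fx"],c["fy"]]+[c["cx"],c["cy"]]
def ray(uv,name,pose=None):
    c,T=wfc(name,pose); d=(np.array(uv,float)-[c["cx"],c["cy"]])/[c["fx"],c["fy"]]; s=d.copy()
    for _ in range(10): s=d/(1+c["k1"]*(s@s))
    v=T[:3,:3]@[s[0],-s[1],-1]; return T[:3,3],v/np.linalg.norm(v)
def onz(uv,z,name,pose=None):
    o,v=ray(uv,name,pose); return o+v*(z-o[2])/v[2]
def tri(rays):
    A=sum(np.eye(3)-np.outer(v,v) for o,v in rays); b=sum((np.eye(3)-np.outer(v,v))@o for o,v in rays); return np.linalg.solve(A,b)
def shot(fn):
    o=manip.get_obs(); pose=(o["position"],o["ee_rot"]); im=manip.camera("wrist"); cv2.imwrite(fn,im)
    np.savez(fn+".npz",p=pose[0],q=pose[1]); return im,pose
def load(fn):
    d=np.load(fn+".npz"); return d["p"],d["q"]
def magT(x,y,yaw,z=.034): # yaw: magazine y axis direction in world = (-sin,cos)
    T=np.eye(4);T[:3,:3]=(R.from_euler("z",yaw)*R.from_euler("y",-np.radians(25))).as_matrix();T[:3,3]=[x,y,z];return T
def rows(Pgoal,Rgoal,pose):
    Rc=R.from_quat(pose[1]); return (Rc.inv()*Rgoal).as_rotvec(), Rc.inv().apply(np.array(Pgoal)-pose[0])
```

Run:
```python
from h import *
np.set_printoptions(precision=3,suppress=True)
S=lambda x,y:(150+x/2.6,110+y/2.6)
D=lambda x,y:(170+x/2.5,150+y/2.5)
print("L",onz(S(152,232),.0236,"scene"),onz(D(460,375),.0236,"side"))
print("R",onz(D(348,124),.0236,"side"))
print("tab",tri([ray(S(428,335),"scene"),ray(D(207,130),"side")]))
print("trayend front",tri([ray(S(292,166),"scene"),ray(D(187,395),"side")]))
print("trayend back",tri([ray(S(330,143),"scene"),ray(D(93,358),"side")]))
print("mill",onz(D(265,550),0,"side"),"jar",onz(D(250,112),0,"side"),"red",onz(S(492,435),.02,"scene"))
```

```text
L [0.426 0.263 0.024] [0.426 0.274 0.024]
R [ 0.435 -0.232  0.024]
tab [ 0.615 -0.115  0.072]
trayend front [0.648 0.285 0.028]
trayend back [0.711 0.275 0.055]
mill [0.595 0.419 0.   ] jar [ 0.549 -0.334  0.   ] red [ 0.626 -0.245  0.02 ]
```

Run:
```python
from h import *
o=manip.get_obs()
Rg=R.from_matrix(np.c_[[.1,.995,0],[.995,-.1,0],[0,0,-1]])
for P in ([.48,-.10,.35],[.5,.25,.35]): print(np.round(rows(P,Rg,(o["position"],o["ee_rot"])),4))
```

```text
[[ 1.0000e-04  0.0000e+00 -1.1299e+00]
 [ 4.1900e-01 -3.7030e-01 -1.1870e-01]]
[[ 1.0000e-04  0.0000e+00 -1.1299e+00]
 [ 5.5480e-01 -6.9350e-01 -1.1870e-01]]
```

Careful with the scale: shifts go in units of 100 mm. That gives: 0.42 m is 4.2, 0.4 m is 4.

Call:
run_rows([
  [0,0,-0.17,0.6,-0.5,-0.5,1],
  [0,0,-0.34,1.1,-1,-1,1],
  [0,0,-0.5,1.6,-1.4,-1.2,1],
  [0,0,-0.66,2.1,-1.8,-1.2,1],
  [0,0,-0.82,2.6,-2.2,-1.2,1],
  [0,0,-0.98,3.1,-2.7,-1.2,1],
  [0,0,-1.13,3.6,-3.2,-1.2,1],
  [0,0,-1.13,4,-3.5,-1.2,1],
  [0,0,-1.13,4.2,-3.7,-1.2,1],
  [0,0,-1.13,4.2,-3.7,-1.2,1],
  [0,0,-1.13,4.2,-3.7,-1.2,1],
], squeeze=30)

```text
clock: 2.08
position: [0.4817, -0.0978, 0.3514]
ee_rot: [0.74, 0.672, 0.0, 0.0]
ft_force: [0.6, -0.1, -0.3]
grip_width: 1.0
grasp_force: 0.0
```

Run:
```python
from h import *
im,p=shot("pics/w1.png"); print(p)
for t in ["new_tin_1","tab","magazine","spice_jar"]:
    for d in manip.outline_of("wrist",t): print(t,round(d["confidence"],2),d["bbox"])
```

```text
(array([ 0.4816866 , -0.09776495,  0.35143547]), array([7.40140735e-01, 6.72451961e-01, 2.30919550e-04, 1.38123032e-05]))
new_tin_1 0.72 [229.1, 223.9, 285.7, 290.0]
new_tin_1 0.71 [360.6, 209.2, 412.2, 280.4]
tab 0.88 [368.7, 39.9, 430.6, 180.1]
magazine 0.95 [355.2, 1.1, 446.4, 191.0]
spice_jar 0.64 [322.1, 281.4, 362.5, 345.3]
```

Call:
run_rows([
  [0,0,0,0.6,0,0,1],
  [0,0,0,1.2,0,0,1],
  [0,0,0,1.8,0,0,1],
  [0,0,0,2.4,0,0,1],
  [0,0,0,2.8,0,0,1],
  [0,0,0,3,0,0,1],
  [0,0,0,3,0,0,1],
  [0,0,0,3,0,0,1],
])

```text
clock: 3.32
position: [0.5115, 0.1969, 0.3512]
ee_rot: [0.742, 0.67, -0.0, 0.0]
ft_force: [-0.6, -0.7, -0.9]
grip_width: 1.003
grasp_force: 0.0
```

Run:
```python
from h import *
im,p=shot("pics/w2.png"); print(p)
for t in ["new_tin_1","tab","magazine","pepper_mill"]:
    for d in manip.outline_of("wrist",t): print(t,round(d["confidence"],2),d["bbox"])
a=cv2.imread("pics/w1.png");cv2.imwrite("pics/w12.png",cv2.resize(np.vstack([a,im]),None,fx=.71,fy=.71))
```

```text
(array([0.51146301, 0.19687992, 0.35120912]), array([ 7.42250959e-01,  6.70121905e-01, -2.53702526e-04,  2.86024587e-04]))
new_tin_1 0.61 [182.1, 70.1, 232.5, 154.2]
new_tin_1 0.51 [348.2, 376.7, 372.5, 395.8]
tab 0.81 [353.7, 272.6, 393.0, 390.1]
magazine 0.96 [339.6, 77.3, 441.0, 388.0]
pepper_mill 0.88 [308.2, 2.6, 342.4, 12.3]
```

View pics/w12.png

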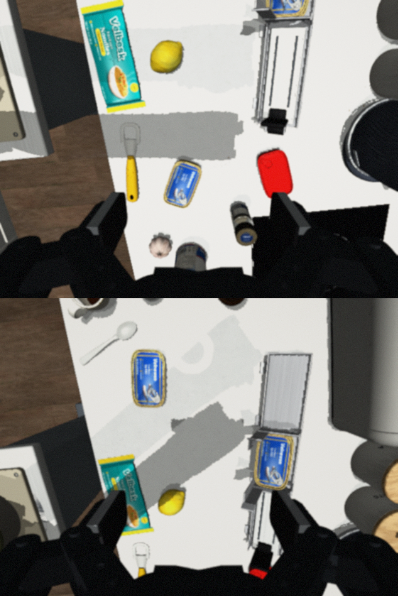

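Upper view (w1): right tin at about (257,257), red look-alike at (386,245), tab at about (390,168). Lower view (w2): left tin at (207,112), and the magazine with the old tin at about (383,230). Next I zoom on the magazine for fit points.

Run:
```python
from h import *
a=cv2.imread("pics/w2.png")[70:290,335:455]; b=cv2.imread("pics/w1.png")[0:200,350:470]
f=lambda i:cv2.resize(i,None,fx=2.7,fy=2.7,interpolation=cv2.INTER_CUBIC)
a,b=f(a),f(b); c=np.zeros((600,800,3),np.uint8); c[:a.shape[0],:a.shape[1]]=a; c[:b.shape[0],400:400+b.shape[1]]=b
cv2.imwrite("pics/m.png",c)
```

```text
(no output)
```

View pics/m.png

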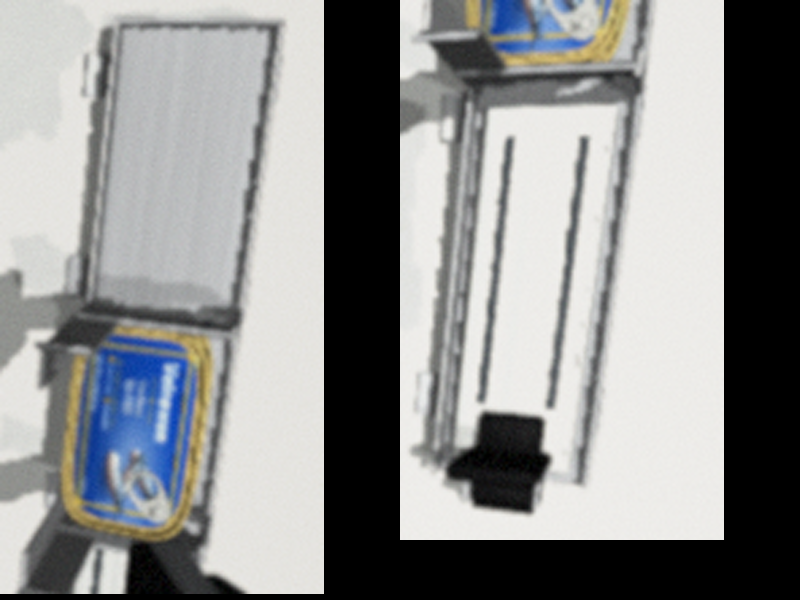

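Create fit.py:
```python
from h import *
np.set_printoptions(precision=4,suppress=True)
p1,p2=load("pics/w1.png"),load("pics/w2.png")
A=lambda x,y:(335+x/2.7,70+y/2.7)
B=lambda x,y:(350+(x-400)/2.7,y/2.7)
S=lambda x,y:(150+x/2.6,110+y/2.6)
D=lambda x,y:(170+x/2.5,150+y/2.5)
obs=[("wrist",p2,A(118,22),(-35,188,16)),("wrist",p2,A(284,22),(35,188,10)),
("wrist",p2,A(152,333),(-2.5,50,46)),("wrist",p2,A(125,538),(-2.5,-50,46)),("wrist",p2,A(66,435),(-32,0,46)),("wrist",p2,A(206,430),(27.5,0,46)),
("wrist",p1,B(585,484),(35,-232,8)),
("scene",None,S(330,143),(35,188,10)),("scene",None,S(292,166),(-35,188,16)),("side",None,D(187,378),(-35,188,16)),("side",None,D(93,358),(35,188,10))]
def res(v,full=False):
    T=magT(*v); r=[]
    for n,p,uv,m in obs:
        P=T[:3,:3]@(np.array(m)/1000)+T[:3,3]; r.append(proj(P,n,p)[0]-uv)
    r=np.array(r); return r if full else r.ravel()
for x0 in ([.66,.1,-.1],[.66,.1,-.1,.034]):
    s=least_squares(res,x0,loss="soft_l1"); print(s.x); 
print(res(s.x,True))
```

```bash
python3 fit.py
```

Run:
```python
from h import *
# tins: blue+gold segmentation at lid plane
for f,c,r in (("pics/w1.png",(257,257),45),("pics/w2.png",(207,112),50)):
    im=cv2.imread(f); hsv=cv2.cvtColor(im,cv2.COLOR_BGR2HSV); m=((hsv[...,1]>70)&(hsv[...,2]>40)).astype(np.uint8)
    k=np.zeros_like(m); k[c[1]-r:c[1]+r,c[0]-r:c[0]+r]=1; m=cv2.morphologyEx(m*k,cv2.MORPH_OPEN,np.ones((3,3)))
    n,l,st,ce=cv2.connectedComponentsWithStats(m); i=1+st[1:,4].argmax()
    cn=cv2.findContours((l==i).astype(np.uint8),0,1)[0][0][:,0]
    W=np.array([onz(q,.0225,"wrist",load(f))[:2] for q in cn],np.float32)
    print(st[i],cv2.minAreaRect(W*1000))
```

```text
[ 0.6619  0.0981 -0.1261]
[ 0.6606  0.0986 -0.1269  0.0382]
[[ 0.5033 -0.3732]
 [-0.3568  0.4318]
 [-1.0785  0.531 ]
 [-0.1145 -2.2624]
 [ 3.2476 -3.2439]
 [-1.263   6.4476]
 [ 0.6952  2.2921]
 [-0.0221 -2.9766]
 [-2.0854 -2.283 ]
 [-1.5912  3.1968]
 [ 0.6881 -0.3811]]
[ 236  225   48   56 1399] ((440.4001159667969, -235.1450653076172), (92.90267944335938, 55.59914779663086), 70.04957580566406)
[ 185   73   48   81 2119] ((425.81072998046875, 267.5355224609375), (101.84294128417969, 61.636741638183594), 81.46659851074219)
```

Add to h.py:
```python
def flat(ang): # tool down, tool x at world angle ang (rad)
    c,s=np.cos(ang),np.sin(ang); return R.from_matrix(np.c_[[c,s,0],[s,-c,0],[0,0,-1]])
def cur():
    o=manip.get_obs(); return o["position"],o["ee_rot"]
def tinfit(f,guess,L=(101,60),h=.0225,pose=None):
    im=cv2.imread(f); pose=pose or load(f); hsv=cv2.cvtColor(im,cv2.COLOR_BGR2HSV); m=((hsv[...,1]>70)&(hsv[...,2]>40)).astype(np.uint8)
    m=cv2.morphologyEx(m,cv2.MORPH_CLOSE,np.ones((5,5))); n,l,st,ce=cv2.connectedComponentsWithStats(m)
    c=proj([*guess,h],"wrist",pose)[0]; i=1+np.argmin([np.hypot(*(q-c))+(1e4 if s[4]<800 else 0) for q,s in zip(ce[1:],st[1:])])
    cn=cv2.findContours((l==i).astype(np.uint8),0,1)[0][0][:,0]
    W=np.array([onz(q,h,"wrist",pose)[:2] for q in cn],np.float32)*1000
    (x,y),(a,b),t=cv2.minAreaRect(W); 
    if a<b: a,b,t=b,a,t+90
    return st[i],x/1000,y/1000,a,b,t
```

Run:
```python
from h import *
print(np.round(rows([.426,.2675,.16],flat(np.radians(81.5)),cur()),4))
```

```text
[[ 0.0005  0.0004  0.0468]
 [ 0.061  -0.092   0.1914]]
```

To row units: 0.191 m is 1.91, 0.18 m is 1.8.

Call:
run_rows([
  [0,0,0.047,0.2,-0.3,0.5,1],
  [0,0,0.047,0.4,-0.6,1,1],
  [0,0,0.047,0.6,-0.8,1.5,1],
  [0,0,0.047,0.61,-0.92,1.8,1],
  [0,0,0.047,0.61,-0.92,1.91,1],
  [0,0,0.047,0.61,-0.92,1.91,1],
  [0,0,0.047,0.61,-0.92,1.91,1],
])

```text
clock: 4.45
position: [0.4269, 0.2685, 0.1616]
ee_rot: [0.758, 0.653, 0.001, 0.0]
ft_force: [-0.7, 0.1, 0.4]
grip_width: 1.0
grasp_force: 0.0
```

Run:
```python
from h import *
im,p=shot("pics/w3.png")
r=tinfit("pics/w3.png",(.426,.2675)); print(r)
# height from two views: centroid rays of mask
d=[tri([ray(((s[0]+s[2]/2),(s[1]+s[3]/2)),"wrist",load(f)) for f,s in (("pics/w2.png",(185,73,48,81)),("pics/w3.png",r[0]))])]; print("tri",d)
print(np.round(rows([r[1],r[2],.005],flat(np.radians(r[5])),cur()),4),p)
```

```text
(array([ 239,  134,   76,  121, 7743], dtype=int32), 0.4248903503417969, 0.2685220031738281, 104.19004821777344, 62.58134841918945, 81.81077575683594)
tri [array([0.42525858, 0.26873177, 0.01570369])]
[[ 0.0016 -0.0011 -0.0051]
 [-0.0004 -0.0021  0.1565]] (array([0.42687554, 0.26845787, 0.1615684 ]), array([7.57524176e-01, 6.52806409e-01, 9.33237585e-04, 2.11490337e-04]))
```

View pics/w3.png

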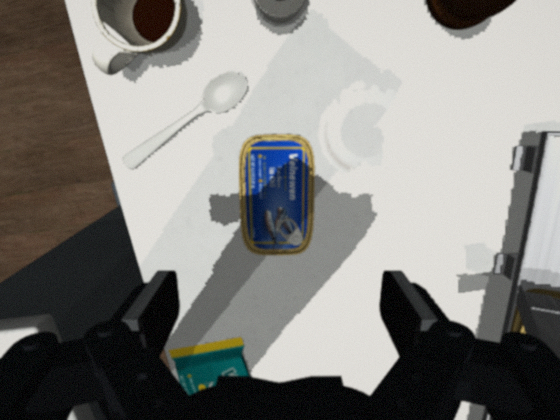

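Only the loose tin lies under the gripper, centred at (277,194); the fingertips show at (175,272) and (385,272), and there is room on both sides for the fingers. I go down, grasp by the rim and lift.

Call:
run_rows([
  [0.001,-0.001,-0.005,0,-0.02,0.4,1],
  [0.001,-0.001,-0.005,0,-0.02,0.8,1],
  [0.001,-0.001,-0.005,0,-0.02,1.2,1],
  [0.001,-0.001,-0.005,0,-0.02,1.45,1],
  [0.001,-0.001,-0.005,0,-0.02,1.53,1],
  [0.001,-0.001,-0.005,0,-0.02,1.53,1],
  [0.001,-0.001,-0.005,0,-0.02,1.53,0.3],
  [0.001,-0.001,-0.005,0,-0.02,1.53,0.3],
  [0.001,-0.001,-0.005,0,-0.02,1.53,0.3],
  [0.001,-0.001,-0.005,0,-0.02,1.53,0.3],
  [0.001,-0.001,-0.005,0,-0.02,1.53,0.3],
  [0.001,-0.001,-0.005,0,-0.02,1.53,0.3],
], squeeze=45)

```text
clock: 6.0
position: [0.4244, 0.2691, 0.0087]
ee_rot: [0.756, 0.655, 0.0, 0.001]
ft_force: [-1.5, -1.9, 9.4]
grip_width: 0.686
grasp_force: 46.3
```

Call:
run_rows([
  [0,0,0,0,0,-0.3,0.3],
  [0,0,0,0,0,-0.8,0.3],
  [0,0,0,0,0,-1.4,0.3],
  [0,0,0,0,0,-2,0.3],
  [0,0,0,0,0,-2.4,0.3],
  [0,0,0,0,0,-2.4,0.3],
  [0,0,0,0,0,-2.4,0.3],
])

```text
clock: 6.88
position: [0.4236, 0.2685, 0.2467]
ee_rot: [0.756, 0.655, -0.001, 0.0]
ft_force: [-0.4, 0.3, -1.6]
grip_width: 0.685
grasp_force: 49.5
```

Run:
```python
from h import *
im,p=shot("pics/w4.png"); print(p)
v=[.6612,.0984,-.1265]; T=magT(*v); Rg=R.from_matrix(np.c_[T[:3,1],T[:3,0],-T[:3,2]])
for z in (.2,.25): print(np.round(rows(T[:3,:3]@[-.001,0,z]+T[:3,3],Rg,cur()),4))
```

```text
(array([0.42360544, 0.26853531, 0.24671452]), array([ 7.55540784e-01,  6.55100739e-01, -1.04701091e-03,  2.20591318e-04]))
[[-0.4384  0.0055 -0.0148]
 [-0.1359  0.1741  0.0313]]
[[-0.4384  0.0055 -0.0148]
 [-0.1364  0.1529 -0.014 ]]
```

View pics/w4.png

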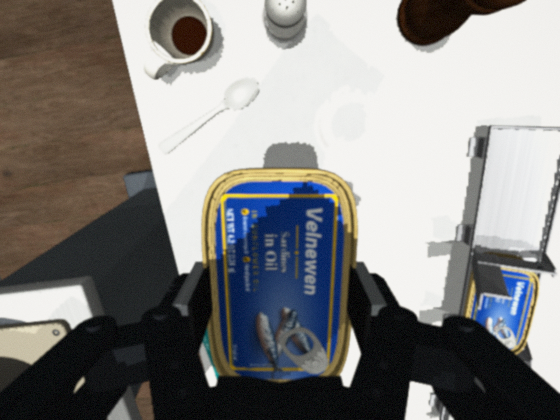

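The tin is held squarely between the fingers, with its centre at about (278,275); the magazine is on the right. I tilt and approach beside the magazine to refine its pose from close up.

Run:
```python
from h import *
p=load("pics/w4.png"); Rc=R.from_quat(p[1])
for uv in ((280,169),(278,381),(202,285),(356,285)):
    # intersect w/ tool plane z=-0.0149
    o,v=ray(uv,"wrist",p); o=Rc.inv().apply(o-p[0]); v=Rc.inv().apply(v); print(np.round(o+v*(-.0145-o[2])/v[2],4))
v=[.6612,.0984,-.1265]; T=magT(*v); Rg=R.from_matrix(np.c_[T[:3,1],T[:3,0],-T[:3,2]])
print(np.round(rows(T[:3,:3]@[-.12,0,.2]+T[:3,3],Rg,cur()),4))
```

```text
[ 0.0515  0.0006 -0.0145]
[-0.0471 -0.0003 -0.0145]
[ 0.0028 -0.0318 -0.0145]
[ 0.0028  0.0322 -0.0145]
[[-0.4384  0.0055 -0.0148]
 [-0.1375  0.0664  0.0818]]
```

Call:
run_rows([
  [-0.15,0,0,-0.4,0.2,0,0.3],
  [-0.3,0,-0.01,-0.8,0.4,0.3,0.3],
  [-0.438,0.005,-0.015,-1.2,0.6,0.6,0.3],
  [-0.438,0.005,-0.015,-1.37,0.66,0.8,0.3],
  [-0.438,0.005,-0.015,-1.37,0.66,0.82,0.3],
  [-0.438,0.005,-0.015,-1.37,0.66,0.82,0.3],
  [-0.438,0.005,-0.015,-1.37,0.66,0.82,0.3],
])

```text
clock: 7.8
position: [0.4702, 0.1253, 0.1662]
ee_rot: [0.732, 0.646, 0.144, 0.162]
ft_force: [-0.7, 0.5, -1.7]
grip_width: 0.683
grasp_force: 49.5
```

Run:
```python
from h import *
im,p=shot("pics/w5.png"); print(p)
c=im[:,260:560]; cv2.imwrite("pics/w5c.png",cv2.resize(c,None,fx=1.428,fy=1.428,interpolation=2))
np.savez("pics/w5.npz",im=im)
```

```text
(array([0.47022196, 0.12525337, 0.16615101]), array([0.73206824, 0.64572593, 0.14418036, 0.16225332]))
```

View pics/w5c.png

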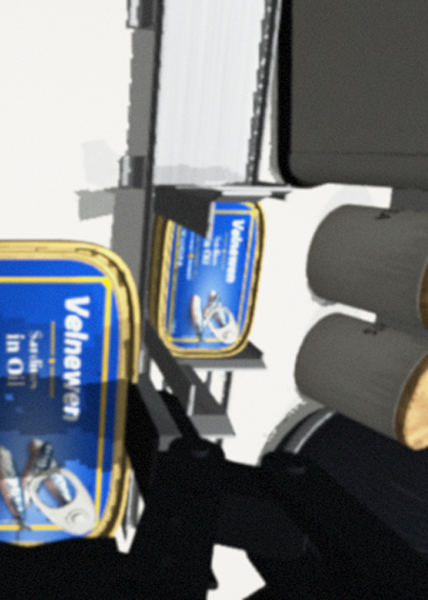

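Run:
```python
from h import *
p=load("pics/w5.png"); np.set_printoptions(precision=1,suppress=True)
T=magT(.6612,.0984,-.1265)
pts={"tin+y":(-2.5,50.5,46),"tin-y":(-2.5,-50.5,46),"tin-x":(-32.5,0,46),"tin+x":(27.5,0,46),
"cheekrim+":(20,56,58),"cheekrim-":(20,-56,58),"post+ top in":(-32.5,37,130),"post+ top out":(-32.5,57,130),"post- top in":(-32.5,-37,130),"post- top out":(-32.5,-57,130),"leg+ top back":(-13,58,130),"leg- top back":(-13,-58,130),"strut+":(34.5,59,50),"strut-":(34.5,-59,50)}
for k,m in pts.items():
    uv=proj(T[:3,:3]@(np.array(m)/1000)+T[:3,3],"wrist",p)[0]; print(k,uv,"crop",(uv-[260,0])*1.428)
```

```text
tin+y [415.3 137.8] crop [221.7 196.8]
tin-y [403.1 247.6] crop [204.4 353.5]
tin-x [375.8 195.2] crop [165.3 278.7]
tin+x [442.  195.3] crop [260.  278.9]
cheekrim+ [448.5 132.6] crop [269.2 189.4]
cheekrim- [431.3 258.2] crop [244.7 368.8]
post+ top in [416.  171.7] crop [222.8 245.2]
post+ top out [419.6 139.5] crop [227.9 199.2]
post- top in [403.6 277.5] crop [205.  396.3]
post- top out [400.4 302.8] crop [200.5 432.4]
leg+ top back [450.9 138.1] crop [272.6 197.3]
leg- top back [427.3 303.8] crop [238.9 433.8]
strut+ [461.4 128.4] crop [287.6 183.4]
strut- [442.6 257.5] crop [260.7 367.7]
```

Run:
```python
from h import *
p=load("pics/w5.png"); im=cv2.imread("pics/w5.png"); f=5
x0,y0=350,115
im=cv2.resize(im[y0:y0+205-85,x0:x0+120],None,fx=f,fy=f,interpolation=cv2.INTER_CUBIC)
im2=cv2.resize(cv2.imread("pics/w5.png")[235:315,350:470],None,fx=f,fy=f,interpolation=cv2.INTER_CUBIC)
T=magT(.6612,.0984,-.1265)
def line(I,oy,ms,col):
    uv=proj((T[:3,:3]@(np.array(ms).T/1000.)).T+T[:3,3],"wrist",p); q=((uv-[x0,oy]+.5)*f).astype(int)
    cv2.polylines(I,[q.reshape(-1,1,2)],False,col,1)
for s,I,oy in ((1,im,y0),(-1,im2,235)):
    line(I,oy,[(-32.5,s*37,28),(-32.5,s*37,130),(-32.5,s*58,130),(-13,s*58,130),(-13,s*54,100),(-13,s*54,28)],(0,0,255))
    line(I,oy,[(-32.5,-50.5*1,47),(-32.5,50.5,47),(27.5,50.5,47),(27.5,-50.5,47),(-32.5,-50.5,47)],(0,255,0))
    line(I,oy,[(-30,s*52.5,50),(34.5,s*52.5,50),(34.5,s*58,50)],(255,0,255))
cv2.imwrite("pics/ov.png",cv2.resize(np.hstack([im,np.vstack([im2,np.zeros((200,600,3),np.uint8)])]),None,fx=.66,fy=.66,interpolation=cv2.INTER_AREA))
```

```text
(no output)
```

View pics/ov.png

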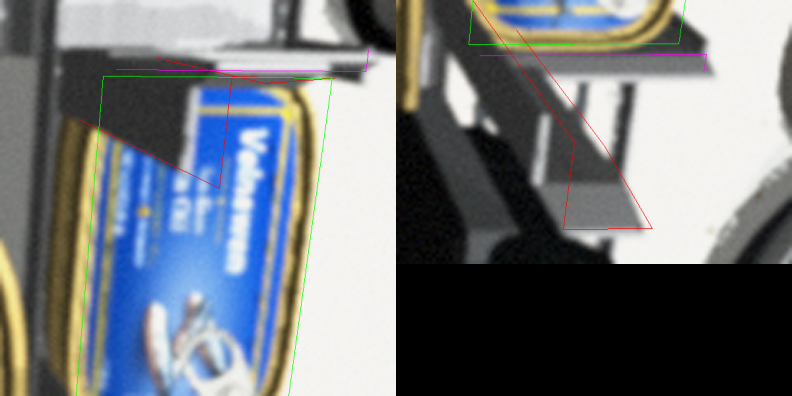

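The overlay matches the lower post and the cheeks to about 1 mm, and the old tin lies where predicted, so the magazine pose (0.661, 0.098, yaw −0.127) holds.

Add to h.py:
```python
MT=magT(.6612,.0984,-.1265); MR=R.from_matrix(np.c_[MT[:3,1],MT[:3,0],-MT[:3,2]])
def mrows(m):
    p=cur(); print("now mag",np.round(MT[:3,:3].T@(p[0]-MT[:3,3]),4)); print(np.round(np.array(rows(MT[:3,:3]@np.array(m)+MT[:3,3],MR,p)),4))
```

```bash
python3 -c "
from h import *
mrows([0,-.001,.19]);mrows([0,-.001,.0575])"
```

```text
now mag [-0.119   0.0023  0.2012]
[[ 0.0013 -0.0019  0.0007]
 [-0.0034  0.119   0.0114]]
now mag [-0.119   0.0023  0.2012]
[[ 0.0013 -0.0019  0.0007]
 [-0.0037  0.1188  0.1439]]
```

Careful with the scale: shifts go in units of 100 mm. That gives: 0.09 m is 0.9, 0.119 m is 1.19.

Call:
run_rows([
  [0,0,0,0,0.4,0,0.3],
  [0,0,0,-0.03,0.8,0.1,0.3],
  [0.001,-0.002,0,-0.03,1.1,0.11,0.3],
  [0.001,-0.002,0,-0.03,1.19,0.11,0.3],
  [0.001,-0.002,0,-0.03,1.19,0.11,0.3],
  [0.001,-0.002,0,-0.03,1.19,0.11,0.3],
  [0.001,-0.002,0,-0.03,1.19,0.3,0.3],
  [0.001,-0.002,0,-0.03,1.19,0.5,0.3],
  [0.001,-0.002,0,-0.03,1.19,0.7,0.3],
  [0.001,-0.002,0,-0.03,1.19,0.9,0.3],
  [0.001,-0.002,0,-0.03,1.19,1,0.3],
  [0.001,-0.002,0,-0.03,1.19,1,0.3],
])

```text
clock: 9.35
position: [0.6177, 0.1022, 0.1247]
ee_rot: [0.733, 0.645, 0.142, 0.162]
ft_force: [0.2, 0.6, -1.3]
grip_width: 0.683
grasp_force: 49.5
```

```bash
python3 -c "
from h import *
mrows([0,-.001,.0575])"
```

```text
now mag [-0.0012 -0.0018  0.1007]
[[-0.0012  0.0015  0.0005]
 [ 0.0008  0.0012  0.0432]]
```

No contact so far; now the rest of the way down.

To row units: 0.043 m is 0.43, 0.04 m is 0.4.

Call:
run_rows([
  [0,0,0,0.01,0,0.12,0.3],
  [0,0,0,0.01,0,0.24,0.3],
  [0,0,0,0.01,0,0.33,0.3],
  [0,0,0,0.01,0,0.4,0.3],
  [0,0,0,0.01,0,0.43,0.3],
  [0,0,0,0.01,0,0.43,0.3],
  [0,0,0,0.01,0,0.43,0.3],
])

```text
clock: 10.22
position: [0.6366, 0.1008, 0.0865]
ee_rot: [0.733, 0.645, 0.143, 0.163]
ft_force: [0.1, -0.4, -0.7]
grip_width: 0.68
grasp_force: 49.5
```

```bash
python3 -c "
from h import *
mrows([0,-.001,.0575])"
```

```text
now mag [-0.0002 -0.0008  0.058 ]
[[ 0.0002  0.0013 -0.0001]
 [-0.0002  0.0002  0.0005]]
```

To row units: 0.002 m is 0.02, 0.001 m is 0.01.

Call:
run_rows([
  [0,0,0,0,0,0.01,0.3],
  [0,0,0,0,0,0.02,0.3],
  [0,0,0,0,0,0.02,0.3],
  [0,0,0,0,0,0.02,0.3],
])

```text
clock: 10.72
position: [0.6372, 0.1006, 0.0853]
ee_rot: [0.733, 0.645, 0.142, 0.163]
ft_force: [-11.0, -1.7, 12.6]
grip_width: 0.685
grasp_force: 50.9
```

Call:
run_rows([
  [0,0,0,0,0,0,0.8],
  [0,0,0,0,0,0,1],
  [0,0,0,0,0,0,1],
  [0,0,0,0,0,0,1],
  [0,0,0,0,0,0,1],
  [0,0,0,0,0,-0.2,1],
  [0,0,0,0,0,-0.5,1],
  [0,0,0,0,0,-0.9,1],
  [0,0,0,0,0,-1.3,1],
  [0,0,0,0,0,-1.6,1],
  [0,0,0,0,0,-1.6,1],
  [0,0,0,0,0,-1.6,1],
])

```text
clock: 12.22
position: [0.5702, 0.1088, 0.2287]
ee_rot: [0.733, 0.645, 0.142, 0.163]
ft_force: [0.7, 1.0, -0.6]
grip_width: 1.0
grasp_force: 0.0
```

Run:
```python
from h import *
im,p=shot("pics/w6.png"); print(p); f=3
np.set_printoptions(precision=1,suppress=True)
uv=lambda m:proj((MT[:3,:3]@(np.array(m).T/1000.)).T+MT[:3,3],"wrist",p)
for zt,col in ((70.8,(0,255,0)),):
    q=uv([(-32.5,-50.5,zt),(-32.5,50.5,zt),(27.5,50.5,zt),(27.5,-50.5,zt)]); print(q)
x0,y0=q.min(0).astype(int)-30; x1,y1=q.max(0).astype(int)+30
I=cv2.resize(im[y0:y1,x0:x1],None,fx=f,fy=f,interpolation=2); cv2.polylines(I,[((q-[x0,y0]+.5)*f).astype(int).reshape(-1,1,2)],True,(0,255,0),1)
cv2.imwrite("pics/p1.png",I[:600,:800]); print(I.shape)
```

```text
(array([0.57019796, 0.10880663, 0.22865485]), array([0.73294948, 0.64505905, 0.1420692 , 0.1627889 ]))
[[243.6 248.1]
 [239.8 133.2]
 [313.7 133.1]
 [310.5 248. ]]
(525, 402, 3)
```

View pics/p1.png

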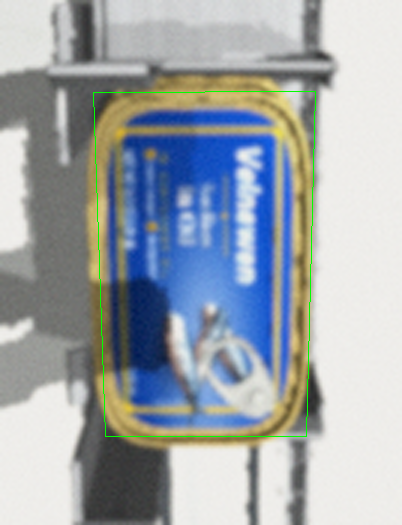

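The tin sits between the posts, centred at about (276,191) in the wrist image, parallel to the prediction. It looks slightly larger than predicted, so I check its height with a second view.

To row units: -0.1 m is -1, -0.03 m is -0.3.

Call:
run_rows([
  [0,0,0,-0.3,0,-0.1,1],
  [0,0,0,-0.6,0,-0.2,1],
  [0,0,0,-0.9,0,-0.2,1],
  [0,0,0,-1,0,-0.2,1],
  [0,0,0,-1,0,-0.2,1],
  [0,0,0,-1,0,-0.2,1],
])

```text
clock: 13.02
position: [0.5493, 0.0126, 0.2472]
ee_rot: [0.732, 0.646, 0.143, 0.162]
ft_force: [0.2, 0.8, 0.0]
grip_width: 1.003
grasp_force: 0.0
```

Add to h.py:
```python
def blob(im,c,thr=70):
    hsv=cv2.cvtColor(im,cv2.COLOR_BGR2HSV); m=((hsv[...,0]>95)&(hsv[...,0]<130)&(hsv[...,1]>110)&(hsv[...,2]>40)).astype(np.uint8)
    m=cv2.morphologyEx(m,cv2.MORPH_CLOSE,np.ones((9,9))); n,l,st,ce=cv2.connectedComponentsWithStats(m)
    i=1+np.argmin([np.hypot(*(q-c))+(1e4 if s[4]<100 else 0) for q,s in zip(ce[1:],st[1:])])
    r=cv2.minAreaRect(cv2.findContours((l==i).astype(np.uint8),0,1)[0][0][:,0]); return np.array(r[0]),r[1],r[2]
```

Run:
```python
from h import *
im,p=shot("pics/w7.png"); s=manip.camera("side"); cv2.imwrite("pics/side7.png",s)
L=MT[:3,:3]@[-.0025,0,.0708]+MT[:3,3]
rs=[]
for n,I,po in (("wrist",cv2.imread("pics/w6.png"),load("pics/w6.png")),("wrist",im,p),("side",s,None)):
    c=proj(L,n,po)[0]; b=blob(I,c); print(n,c,b); rs.append(ray(b[0],n,po))
for k in (rs[:2],rs[1:],rs): 
    P=tri(k); print(P,"mag",np.round(MT[:3,:3].T@(P-MT[:3,3]),4))
```

```text
wrist [276.88827737 193.40994562] (array([275., 192.]), (104.0, 60.0), 90.0)
wrist [276.91479347  73.41478411] (array([275.5,  73. ]), (116.0, 61.0), 90.0)
side [248.97852311 230.55912736] (array([246.93151855, 232.38175964]), (18.744956970214844, 17.005735397338867), 14.931418418884277)
[0.6292027  0.10302034 0.09403573] mag [-0.0039  0.0005  0.0681]
[0.63236786 0.10268397 0.09182267] mag [-0.002   0.0006  0.0647]
[0.63166405 0.10232181 0.0914348 ] mag [-0.0027  0.0002  0.0646]
```

Triangulated lid: x about −3 mm, y 0 and height about 68 mm, so the first tin is seated in place 3. Next the right tin.

Run:
```python
from h import *
print(tinfit("pics/w1.png",(.44,-.235)))
print(np.round(rows([.440,-.235,.17],flat(np.radians(71)),cur()),4))
```

```text
(array([ 231,  225,   53,   68, 2311], dtype=int32), 0.4342934875488281, -0.24077593994140625, 106.52825164794922, 60.806854248046875, 65.25896453857422)
[[ 0.4342 -0.0439  0.203 ]
 [-0.2591 -0.103   0.0377]]
```

Call:
run_rows([
  [0.08,0,0.05,-0.4,-0.3,0,1],
  [0.17,-0.02,0.1,-0.9,-0.6,0,1],
  [0.26,-0.03,0.15,-1.4,-0.8,0.2,1],
  [0.35,-0.04,0.2,-1.9,-1,0.3,1],
  [0.434,-0.044,0.24,-2.3,-1.03,0.38,1],
  [0.434,-0.05,0.25,-2.6,-1.03,0.38,1],
  [0.434,-0.05,0.25,-2.61,-1.04,0.38,1],
  [0.434,-0.05,0.25,-2.61,-1.04,0.38,1],
  [0.434,-0.05,0.25,-2.61,-1.04,0.38,1],
])

```text
clock: 14.25
position: [0.4389, -0.2367, 0.1698]
ee_rot: [0.827, 0.562, 0.002, -0.001]
ft_force: [-0.0, 0.6, 0.9]
grip_width: 0.995
grasp_force: 0.0
```

Run:
```python
from h import *
im,p=shot("pics/w8.png"); print(p)
r=tinfit("pics/w8.png",(.438,-.237)); print(r)
s1=blob(cv2.imread("pics/w1.png"),(257,257)); s2=blob(im,proj([r[1],r[2],.0236],"wrist",p)[0]); print(s2,"tri",tri([ray(s1[0],"wrist",load("pics/w1.png")),ray(s2[0],"wrist",p)]), onz(s2[0],.0225,"wrist",p))
print(np.round(rows([r[1],r[2],.008],flat(np.radians(r[5])),cur()),4))
```

```text
(array([ 0.43892431, -0.23667751,  0.16982547]), array([ 0.82741571,  0.56158657,  0.00156229, -0.00115115]))
(array([ 240,  142,   75,  117, 7226], dtype=int32), 0.4335821228027344, -0.2424587860107422, 104.802001953125, 62.10306167602539, 64.84674835205078)
(array([275.83633423, 200.45574951]), (59.60102462768555, 102.83837127685547), 3.814074993133545) tri [ 0.43485546 -0.23961097  0.02526864] [ 0.43461433 -0.24030329  0.0225    ]
[[-0.0002 -0.0037  0.0607]
 [-0.0078 -0.0028  0.1618]]
```

View pics/w8.png

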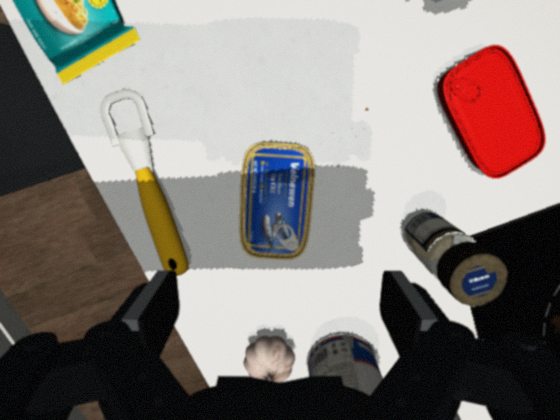

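The tin is centred at about (277,200). The peeler handle at (165,220) and the jar at (450,260) are clear of the fingers.

To row units: 0.161 m is 1.61, 0.15 m is 1.5.

Call:
run_rows([
  [0,0,0.062,-0.07,-0.03,0.4,1],
  [0,-0.004,0.062,-0.07,-0.03,0.8,1],
  [0,-0.004,0.062,-0.07,-0.03,1.2,1],
  [0,-0.004,0.062,-0.07,-0.03,1.5,1],
  [0,-0.004,0.062,-0.07,-0.03,1.61,1],
  [0,-0.004,0.062,-0.07,-0.03,1.61,1],
  [0,-0.004,0.062,-0.07,-0.03,1.61,0.3],
  [0,-0.004,0.062,-0.07,-0.03,1.61,0.3],
  [0,-0.004,0.062,-0.07,-0.03,1.61,0.3],
  [0,-0.004,0.062,-0.07,-0.03,1.61,0.3],
  [0,-0.004,0.062,-0.07,-0.03,1.61,0.3],
  [0,-0.004,0.062,-0.07,-0.03,1.61,0.3],
], squeeze=45)

```text
clock: 15.8
position: [0.4341, -0.2431, 0.0102]
ee_rot: [0.845, 0.535, 0.0, 0.001]
ft_force: [-1.9, 1.3, 8.1]
grip_width: 0.683
grasp_force: 46.6
```

Call:
run_rows([
  [0,0,0,0,0,-0.3,0.3],
  [0,0,0,0,0,-0.8,0.3],
  [0,0,0,0,0,-1.4,0.3],
  [0,0,0,0,0,-2,0.3],
  [0,0,0,0,0,-2.4,0.3],
  [0,0,0,0,0,-2.4,0.3],
  [0,0,0,0,0,-2.4,0.3],
])

```text
clock: 16.68
position: [0.433, -0.2425, 0.248]
ee_rot: [0.845, 0.535, -0.0, -0.0]
ft_force: [0.4, -0.4, -2.2]
grip_width: 0.682
grasp_force: 49.5
```

Run:
```python
from h import *
im,p=shot("pics/w9.png"); Rc=R.from_quat(p[1])
for q in ("pics/w4.png","pics/w9.png"):
    b=blob(cv2.imread(q),(278,275)); p=load(q); Rc=R.from_quat(p[1]); o,v=ray(b[0],"wrist",p); o=Rc.inv().apply(o-p[0]); v=Rc.inv().apply(v); print(b,np.round(o+v*(-.0145-o[2])/v[2],4))
mrows([0,-.001,.225])
mrows([-.12,-.12,.24])
```

```text
(array([279.5, 280. ]), (198.0, 127.0), 90.0) [ 0.0053  0.0004 -0.0145]
(array([279.5, 276.5]), (195.0, 125.0), 90.0) [ 0.0069  0.0004 -0.0145]
now mag [-0.0762 -0.367   0.271 ]
[[-0.4352  0.0686 -0.3107]
 [ 0.3754 -0.0294  0.0096]]
now mag [-0.0762 -0.367   0.271 ]
[[-0.4352  0.0686 -0.3107]
 [ 0.2265 -0.1018  0.0469]]
```

Held as before, about 2.5 mm forward along the tool x axis; I allow for that in the placing.

To row units: 0.374 m is 3.74, 0.37 m is 3.7.

Call:
run_rows([
  [-0.08,0.01,-0.06,0.5,0,0,0.3],
  [-0.17,0.03,-0.12,1.1,-0.1,0,0.3],
  [-0.26,0.04,-0.19,1.7,-0.2,0,0.3],
  [-0.35,0.055,-0.25,2.3,-0.3,0.1,0.3],
  [-0.435,0.069,-0.311,2.9,-0.3,0.1,0.3],
  [-0.435,0.069,-0.311,3.4,-0.3,0.1,0.3],
  [-0.435,0.069,-0.311,3.7,-0.3,0.1,0.3],
  [-0.435,0.069,-0.311,3.74,-0.29,0.1,0.3],
  [-0.435,0.069,-0.311,3.74,-0.29,0.1,0.3],
  [-0.435,0.069,-0.311,3.74,-0.29,0.1,0.3],
])

```text
clock: 17.98
position: [0.5668, 0.1063, 0.2379]
ee_rot: [0.733, 0.645, 0.143, 0.163]
ft_force: [-0.5, 0.6, -0.3]
grip_width: 0.683
grasp_force: 49.5
```

```bash
python3 -c "
from h import *
mrows([0,-.0025,.12]);mrows([0,-.0025,.083])"
```

```text
now mag [ 0.0004 -0.0041  0.2248]
[[ 0.0006  0.0014 -0.0008]
 [ 0.0017 -0.0005  0.1048]]
now mag [ 0.0004 -0.0041  0.2248]
[[ 0.0006  0.0014 -0.0008]
 [ 0.0018 -0.0005  0.1418]]
```

To row units: 0.142 m is 1.42, 0.137 m is 1.37.

Call:
run_rows([
  [0,0,0,0.02,0,0.3,0.3],
  [0,0,0,0.02,0,0.6,0.3],
  [0,0,0,0.02,0,0.9,0.3],
  [0,0,0,0.02,0,1.1,0.3],
  [0,0,0,0.02,0,1.25,0.3],
  [0,0,0,0.02,0,1.37,0.3],
  [0,0,0,0.02,0,1.42,0.3],
  [0,0,0,0.02,0,1.42,0.3],
  [0,0,0,0.02,0,1.42,0.3],
])

```text
clock: 19.1
position: [0.6273, 0.1022, 0.1106]
ee_rot: [0.732, 0.645, 0.144, 0.163]
ft_force: [-0.1, -0.6, -0.4]
grip_width: 0.68
grasp_force: 49.5
```

```bash
python3 -c "
from h import *
mrows([0,-.0025,.083])"
```

```text
now mag [ 0.0015 -0.0005  0.0838]
[[ 0.0024 -0.      0.0006]
 [-0.002  -0.0015  0.0008]]
```

To row units: -0.002 m is -0.02, 0.002 m is 0.02.

Call:
run_rows([
  [0,0,0,-0.02,-0.02,0.01,0.3],
  [0,0,0,-0.02,-0.02,0.02,0.3],
  [0,0,0,-0.02,-0.02,0.03,0.3],
  [0,0,0,-0.02,-0.02,0.03,0.3],
])

```text
clock: 19.6
position: [0.6261, 0.1001, 0.1077]
ee_rot: [0.732, 0.645, 0.143, 0.164]
ft_force: [-18.4, -3.2, 20.8]
grip_width: 0.683
grasp_force: 51.9
```

Call:
run_rows([
  [0,0,0,0,0,0,0.8],
  [0,0,0,0,0,0,1],
  [0,0,0,0,0,0,1],
  [0,0,0,0,0,0,1],
  [0,0,0,0,0,0,1],
  [0,0,0,0,0,-0.2,1],
  [0,0,0,0,0,-0.5,1],
  [0,0,0,0,0,-0.9,1],
  [0,0,0,0,0,-1.3,1],
  [0,0,0,0,0,-1.5,1],
  [0,0,0,0,0,-1.5,1],
  [0,0,0,0,0,-1.5,1],
])

```text
clock: 21.1
position: [0.5632, 0.1078, 0.2413]
ee_rot: [0.733, 0.645, 0.143, 0.163]
ft_force: [0.5, 0.5, 0.0]
grip_width: 0.999
grasp_force: 0.0
```

Create chk.py:
```python
from h import *
import sys
z=float(sys.argv[1])
L=MT[:3,:3]@[-.0025,0,z]+MT[:3,3]; rs=[]
for n,f in (("wrist","pics/a.png"),("wrist","pics/b.png"),("side","pics/s.png")):
    I=cv2.imread(f); po=load(f) if n=="wrist" else None
    c=proj(L,n,po)[0]; b=blob(I,c); print(n,c,b); rs.append(ray(b[0],n,po))
for k in (rs[:2],rs[1:],rs):
    P=tri(k); print("mag",np.round(MT[:3,:3].T@(P-MT[:3,3]),4))
```

```bash
python3 -c "
from h import *
shot('pics/a.png')"
```

```text
(no output)
```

Call:
run_rows([
  [0,0,0,-0.3,0,0,1],
  [0,0,0,-0.6,0,0,1],
  [0,0,0,-0.9,0,0,1],
  [0,0,0,-1,0,0,1],
  [0,0,0,-1,0,0,1],
  [0,0,0,-1,0,0,1],
], lines="1,2")

```text
clock: 21.9
position: [0.5509, 0.0105, 0.242]
```

```bash
python3 -c "
from h import *
shot('pics/b.png'); cv2.imwrite('pics/s.png',manip.camera('side'))"; python3 chk.py .0944
```

```text
wrist [277.56714053 194.24775084] (array([275., 194.]), (108.0, 62.0), 90.0)
wrist [277.04727535  67.78828601] (array([274.99996948,  66.49998474]), (132.99996948242188, 67.99998474121094), 90.0)
side [253.28844323 222.18913606] (array([251.6000061 , 223.20001221]), (19.606117248535156, 16.443843841552734), 18.43494987487793)
mag [-0.0043  0.0007  0.0964]
mag [-0.0021  0.001   0.0908]
mag [-0.003   0.0002  0.0908]
```

The lid of the top tin measures x −3 mm, y +0.5 mm, height about 93 mm: a column of four. Now the tab: I check its position and work out the approach.

Run:
```python
from h import *
a=cv2.imread("pics/b.png"); 
tm=lambda P:np.round(MT[:3,:3].T@(P-MT[:3,3]),4)
print("tab early",tm(np.array([.615,-.115,.072])))
for m in ((-20,-223,74),(20,-223,74),(0,-215,74),(0,-223,12)):
    P=MT[:3,:3]@(np.array(m)/1000)+MT[:3,3]; print(m,[np.round(proj(P,n,load(f) if f else None)[0],1) for n,f in (("wrist","pics/w1.png"),("wrist","pics/b.png"),("side",None),("scene",None))])
def dark(f,u0,v0,u1,v1):
    g=cv2.imread(f).max(2)[v0:v1,u0:u1]; n,l,st,ce=cv2.connectedComponentsWithStats((g<45).astype(np.uint8)); i=1+st[1:,4].argmax(); return st[i][:4]+[u0,v0,0,0],ce[i]+[u0,v0]
print(dark("pics/w1.png",360,145,420,195),dark("pics/side0.png",225,180,270,240))
mrows([0,-.265,.2]); mrows([0,-.265,.043])
```

```text
tab early [-0.0011 -0.2175  0.0424]
(-20, -223, 74) [array([366.7, 178. ]), array([259.6, 311.2]), array([263.3, 194.5]), array([305.7, 238.8])]
(20, -223, 74) [array([401.8, 182.1]), array([299.8, 311.3]), array([250. , 188.4]), array([316.8, 231.6])]
(0, -215, 74) [array([384.8, 173.2]), array([279.7, 304.2]), array([256.4, 192.6]), array([310.1, 233.4])]
(0, -223, 12) [array([391.3, 171.6]), array([279.6, 280.9]), array([247.5, 209.8]), array([318. , 245.1])]
(array([368, 154,  37,  35]), array([387.83571429, 170.71428571])) (array([225, 180,  37,  34]), array([244.98414986, 192.04899135]))
now mag [-0.0011 -0.1013  0.2302]
[[ 0.0014 -0.0009  0.0019]
 [-0.1637  0.0008  0.0301]]
now mag [-0.0011 -0.1013  0.2302]
[[ 0.0014 -0.0009  0.0019]
 [-0.1638  0.0006  0.1871]]
```

To row units: 0.187 m is 1.87, 0.17 m is 1.7.

Call:
run_rows([
  [0,0,0,-0.5,0,0.1,0],
  [0,0,0,-1,0,0.2,0],
  [0,0,0,-1.5,0,0.3,0],
  [0.001,-0.001,0.002,-1.64,0,0.3,0],
  [0.001,-0.001,0.002,-1.64,0,0.3,0],
  [0.001,-0.001,0.002,-1.64,0,0.8,0],
  [0.001,-0.001,0.002,-1.64,0,1.3,0],
  [0.001,-0.001,0.002,-1.64,0,1.7,0],
  [0.001,-0.001,0.002,-1.64,0,1.87,0],
  [0.001,-0.001,0.002,-1.64,0,1.87,0],
  [0.001,-0.001,0.002,-1.64,0,1.87,0],
], squeeze=45)

```text
clock: 23.38
position: [0.6095, -0.1625, 0.0743]
ee_rot: [0.733, 0.645, 0.144, 0.163]
ft_force: [-0.1, 0.2, 1.0]
grip_width: -0.001
grasp_force: 0.0
```

```bash
python3 -c "
from h import *
mrows([0,-.22,.043]);mrows([0,-.109,.043])"
```

```text
now mag [ 0.0004 -0.2653  0.0443]
[[ 0.0022  0.0004 -0.0002]
 [ 0.0453 -0.0004  0.0012]]
now mag [ 0.0004 -0.2653  0.0443]
[[ 0.0022  0.0004 -0.0002]
 [ 0.1563 -0.0004  0.0012]]
```

Call:
run_rows([
  [0,0,0,0.15,0,0,0],
  [0,0,0,0.3,0,0,0],
  [0,0,0,0.42,0,0,0],
  [0,0,0,0.55,0,0,0],
  [0,0,0,0.6,0,0,0],
  [0,0,0,0.6,0,0,0],
])

```text
clock: 24.12
position: [0.6168, -0.1055, 0.0747]
ee_rot: [0.733, 0.644, 0.143, 0.164]
ft_force: [-1.5, -4.6, 0.2]
grip_width: -0.002
grasp_force: 2.3
```

Call:
run_rows([
  [0,0,0,0.12,0,0,0],
  [0,0,0,0.24,0,0,0],
  [0,0,0,0.36,0,0,0],
  [0,0,0,0.48,0,0,0],
  [0,0,0,0.6,0,0,0],
  [0,0,0,0.72,0,0,0],
  [0,0,0,0.8,0,0,0],
  [0,0,0,0.85,0,0,0],
  [0,0,0,0.85,0,0,0],
])

```text
clock: 25.25
position: [0.6277, -0.0215, 0.0747]
ee_rot: [0.734, 0.644, 0.143, 0.164]
ft_force: [-1.4, -5.0, 1.1]
grip_width: -0.002
grasp_force: 2.7
```

```bash
python3 -c "
from h import *
mrows([0,-.109,.043])"
```

```text
now mag [ 0.0007 -0.1231  0.0445]
[[ 0.0026  0.0035 -0.0027]
 [ 0.0141 -0.0008  0.0015]]
```

To row units: 0.014 m is 0.14, 0.011 m is 0.11.

Call:
run_rows([
  [0,0,0,0.06,0,0,0],
  [0,0,0,0.11,0,0,0],
  [0,0,0,0.14,0,0,0],
  [0,0,0,0.14,0,0,0],
])

```text
clock: 25.75
position: [0.6294, -0.0082, 0.0747]
ee_rot: [0.734, 0.644, 0.143, 0.164]
ft_force: [-1.7, -5.9, 2.5]
grip_width: -0.0
grasp_force: 3.4
```

Call:
run_rows([
  [0,0,0,0.02,0,0,0],
  [0,0,0,0.04,0,0,0],
  [0,0,0,0.04,0,0,0],
])

```text
clock: 26.12
position: [0.6295, -0.007, 0.0746]
ee_rot: [0.735, 0.643, 0.141, 0.165]
ft_force: [-5.2, -13.5, 5.6]
grip_width: -0.001
grasp_force: 7.3
```

```bash
python3 -c "
from h import *
mrows([0,-.109,.043])"
```

```text
now mag [ 0.0007 -0.1086  0.0445]
[[ 0.0016  0.0077 -0.0053]
 [-0.0004 -0.0007  0.0015]]
```

To row units: 0.01 m is 0.1, 0.008 m is 0.08.

Call:
run_rows([
  [0,0,0,0.04,0,0,0],
  [0,0,0,0.08,0,0,0],
  [0,0,0,0.1,0,0,0],
  [0,0,0,0.1,0,0,0],
  [0,0,0,0.1,0,0,0],
])

```text
clock: 26.75
position: [0.6295, -0.0069, 0.0744]
ee_rot: [0.738, 0.639, 0.136, 0.168]
ft_force: [-16.5, -39.5, 17.3]
grip_width: 0.002
grasp_force: 21.0
```

The push met a rigid stop at the predicted position with 40 N, so this is the end of travel. Releasing with a fast retreat, then up and a look.

Call:
run_rows([
  [0,0,0,-0.5,0,0,0],
  [0,0,0,-1.1,0,0,0],
  [0,0,0,-1.6,0,0,0],
  [0,0,0,-1.85,0,0,0],
  [0,0,0,-1.85,0,0,0],
  [0,0,0,-1.85,0,0,0],
  [0,0,0,-1.85,0,-0.5,0],
  [0,0,0,-1.85,0,-1,0],
  [0,0,0,-1.8,0,-1.5,0],
  [0,0,0,-1.4,0,-1.9,0],
  [0,0,0,-0.9,0,-1.9,0],
  [0,0,0,-0.5,0,-1.9,0],
  [0,0,0,0,0,-1.9,0],
  [0,0,0,0,0,-1.9,0],
  [0,0,0,0,0,-1.9,0],
])

```text
clock: 28.62
position: [0.5509, 0.0191, 0.245]
ee_rot: [0.732, 0.645, 0.143, 0.163]
ft_force: [0.3, 0.7, 0.2]
grip_width: 0.001
grasp_force: 0.0
```

```bash
python3 -c "
from h import *
shot('pics/b.png'); cv2.imwrite('pics/s.png',manip.camera('side')); mrows([0,-.002,.215])"
```

```text
now mag [-0.0008 -0.0939  0.2331]
[[ 0.0004  0.0015 -0.0019]
 [ 0.0919  0.0006  0.0179]]
```

To row units: 0.11 m is 1.1, 0.09 m is 0.9.

Call:
run_rows([
  [0,0,0,0.3,0,0,0],
  [0,0,0,0.6,0,0,0],
  [0,0,0,0.9,0,0,0],
  [0,0,0,1.1,0,0,0],
  [0,0,0,1.1,0,0,0],
  [0,0,0,1.1,0,0,0],
], lines="1,2")

```text
clock: 29.48
position: [0.5652, 0.1259, 0.2446]
```

Run:
```python
from h import *
shot('pics/a.png')
b=cv2.imread("pics/b.png"); a=cv2.imread("pics/a.png"); s=cv2.imread("pics/s.png")
# old tin in tray
L=MT[:3,:3]@[0,.125,.0236]+MT[:3,3]; pa=load("pics/a.png")
bs=[blob(a,proj(L,"wrist",pa)[0]),blob(s,proj(L,"side")[0])]; print(bs,proj(L,"wrist",pa),proj(L,"side"))
P=tri([ray(bs[0][0],"wrist",pa),ray(bs[1][0],"side")]); print("tray tin mag",np.round(MT[:3,:3].T@(P-MT[:3,3]),4))
S=cv2.resize(s[170:330,190:300],None,fx=3.5,fy=3.5,interpolation=2); A=cv2.resize(a,None,fx=.72,fy=.72,interpolation=cv2.INTER_AREA)
c=np.zeros((600,800,3),np.uint8); c[:S.shape[0],:S.shape[1]]=S; A=A[:,:]; w=800-S.shape[1]; c[:A.shape[0],S.shape[1]:]=A[:,:w]; cv2.imwrite("pics/end.png",c)
```

```bash
python3 chk.py .0708
```

```text
[(array([272.5,  77. ]), (102.0, 53.0), 90.0), (array([233.95281982, 277.9151001 ]), (23.48865509033203, 24.038095474243164), 15.945395469665527)] [[278.98452996  65.09099571]] [[232.20900253 277.27537495]]
tray tin mag [-0.0058  0.1147  0.0167]
wrist [276.65156912 205.98884274] (array([274.5, 203.5]), (97.0, 55.0), 90.0)
wrist [276.82583495  81.51894777] (array([274.5,  79.5]), (117.0, 61.0), 90.0)
side [248.97852311 230.55912736] (array([247.02284241, 232.53942871]), (18.48729133605957, 17.263397216796875), 14.931418418884277)
mag [-0.0045  0.0017  0.0686]
mag [-0.0025  0.0017  0.065 ]
mag [-0.0032  0.0012  0.065 ]Traceback (most recent call last):
  File "<stdin>", line 9, in <module>
ValueError: could not broadcast input array from shape (302,403,3) into shape (302,415,3)
```

Run:
```python
from h import *
s0,s=cv2.imread("pics/side0.png"),cv2.imread("pics/s.png")
P=lambda y:proj(MT[:3,:3]@[0,y,.056]+MT[:3,3],"side")[0]
print("tab home px",P(-.223),"4mm",P(-.219),"10mm",P(-.213))
for I in (s0,s):
    g=I.max(2)[185:220,240:275]; m=(g<60); ys,xs=np.nonzero(m); print(m.sum(),xs.mean()+240,ys.mean()+185)
print(cv2.absdiff(s0,s)[185:220,240:275].mean())
print(cv2.phaseCorrelate(np.float32(cv2.cvtColor(s0,6)[190:214,240:268]),np.float32(cv2.cvtColor(s,6)[190:214,240:268])))
I=manip.camera("side"); print([(round(d["confidence"],2),d["bbox"]) for d in manip.outline_of("side","tab")],[(round(d["confidence"],2),d["bbox"]) for d in manip.outline_of("side","spice_jar")])
```

```text
tab home px [253.95747901 196.87513274] 4mm [253.82960998 197.44366784] 10mm [253.63626416 198.30330515]
439 250.8656036446469 197.09111617312072
433 250.79676674364896 197.01847575057738
4.422585034013605
((0.054134295677503275, 0.07528512873589577), 0.9985229829947154)
[(0.59, [231.4, 188.9, 263.2, 235.1]), (0.4, [264.5, 165.2, 276.2, 200.8])] [(0.57, [266.8, 161.3, 273.4, 198.7]), (0.19, [207.0, 192.0, 273.2, 315.8])]
```

The tab is back at its starting place (shift under 1 mm), the column has dropped one place and the old tin is in the tray.

Call:
run_rows([
  [0,0,0,0,0,-0.3,0.5],
  [0,0,0,0,0,-0.3,0.5],
  [0,0,0,0,0,-0.3,0.5],
  [0,0,0,0,0,-0.3,0.5],
])

```text
clock: 30.18
position: [0.5525, 0.1285, 0.2714]
ee_rot: [0.733, 0.645, 0.143, 0.162]
ft_force: [-1.1, 0.2, -0.1]
grip_width: 0.501
grasp_force: 0.0
```

```bash
python3 -c "
from workcell import manip
print(manip.hand_in())"
```

```text
the job is handed in; nothing more can be done
None
```

I handed the job in at 30 s (no verdict came back): both new tins are stacked, the tab was pushed to its end stop, the oldest tin is in the tray, the slide is home and the column has dropped one place by the last camera measurements, and the arm stayed clear of the spice jar.

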